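# Lay the leather dauber in its rest

## Robot

A 6-joint arm with a two-finger parallel gripper is mounted at the origin on a cart in front of the work surface, level with it; the furniture and walls round the work are solid. World frame = base frame: x ahead of the robot, y to its left, z up, the work surface at z = 0. Lengths are in m, angles in degrees, forces in N, time in s.
With the tool pointing down it reaches from about 0.4 to 0.825 m from the base axis. Payload 7 kg.
Tool frame: the origin (TCP) lies midway between the tips of the shut fingers; the grasp point (between the pads) lies 19 mm behind it (grip_depth is the distance from the TCP to the grasp point, in m); z points along the fingers, y is the direction in which the jaws open and shut (so a half turn about z gives the same grasp; the last joint's range is limited). The gripper opens to 88 mm and grips with 3 to 60 N. Pads are 19 mm wide; open, the fingers measure 130 mm over their backs; the gripper's body (78 mm by 193 mm) begins 47 mm behind the grasp point.
Start: joints at [88.871, 20.546, 0.682, 0, -70.136, -16.507], TCP at [0.205, 0.643, 0.227] pointing down, gripper open.
Joint ranges: [-176.03, 176.03], [-82.01, 121.73], [-58.28, 71.71], [-173.87, 95.51], [-174.79, -0.11], [-173.66, 173.66]. Speed limits (degrees/s): [136.94, 136.94, 172.46, 180, 180, 180].

## Interface

Orientations are given as [roll, pitch, yaw] about the fixed x, y, z axes, in that order (R = Rz(yaw) Ry(pitch) Rx(roll)).
In Python, from plant import * gives the robot as it stands.
- The arm moves only by the shell command python3 -m inch 'ROWS'. ROWS is JSON, a list of rows, each an object of numbers: "ax", "ay", "az": the turn, a rotation vector about the tool's x, y, z in degrees; "dx", "dy", "dz": the shift along the tool's x, y, z in mm; "fingers": the finger opening in mm, from 0 to 87.6. In form: [{"ax": .., "ay": .., "az": .., "dx": .., "dy": .., "dz": .., "fingers": ..}, ...]. A call has 1 to 8 rows; each row is the pose to reach, as a shift and turn from the pose commanded when the call began, along the tool's axes at that moment; what a row does not reach only later rows make up. A row lasts 1/8 s, in which the tool goes at most 62.5 mm and 10.7 degrees, less where a joint would pass 70% of its speed; a pose out of reach is approached as far as the arm can. A call with a gripper value outside its range is refused whole. The fingers move at their own pace and stop on an object; the grip force is fixed at half the most. Time passes only in rows, so rows that repeat a pose let the fingers close. It gives the time, the measured TCP pose, the force and the opening at its end, in the units of the state.
- get_obs(): the state, without advancing time (a new reading comes with each control period).
- snapshot(name): name is "scene" or "top"; returns a dict with "image" (384x512x3 uint8, red, green, blue), "fx", "fy", "cx", "cy" (pixels), "k1" (the pictures are not rectified: a ray, as slopes to the right and down, at radius r is drawn at 1 + k1 r^2 times it, then the intrinsics apply), "rvec" (rotation vector, rad) and "tvec" (3), from world to camera coordinates, as OpenCV has them. Camera axes: x right, y down, z forward; pixel columns grow to the right and rows downward; lengths in m; the calibration is good to about 2 mm. A picture is of the moment at which its call begins. There is no depth.
- close_job(): hands the job in, once; it reports no verdict.
Trained networks look in the newest picture that a camera, given by its name, has taken for a name from the list of things; names that differ only in an ending like _2 or _b are one class to them, and where a whole thing is asked for, a point or a joint stands for the part that bears it (a point fixed in the world has none). Each returns a list of dicts, best first, with "score" (0 to 1); they miss things now and then, are a little off and sometimes report something else, mostly with a low value. They report only what shows in the picture. A call takes as long as a camera call.
- search_frame(target, camera): "bbox" ([centre column, centre row, width, height] in pixels, round what is visible of it).
- trace(target, camera): "mask" (384x512 bool, what is visible of it) and "bbox" ([centre column, centre row, width, height] in pixels, round what is visible of it).
- landmark_of(target, camera): "position" ([column, row] in pixels: a listed point, or the origin of a listed thing).
The state is a dict: "clock": time; "joint_pos": joint angles; "qvel": joint speeds; "tau": joint torques, N m; "tool_pos": TCP position; "orientation": TCP orientation; "force": force on the tool from outside, world axes, zero at the start; "moment": the same for the moment, N m; "opening": finger opening in m.
Only numpy, scipy, OpenCV 4.12 (cv2) and the standard library are available. Lean on these libraries where they do the work, as an engineer would, in place of code of your own. Each camera call takes 0.05 s, during which the arm holds its last target.

## Task

The red inking dauber stands on end at the front of the bench, next to the black cast weight and the grey bottle (it is not the one lying at the back). Lay it on its side in its wooden rest so that it lies level in both brass V saddles, one end about a finger's width or less from the upright wooden end plate and the other end sticking out over the open end of the rest, and let go of it. Leave the weight and the grey bottle standing where they are.

Things in the scene. Friction and masses are not known exactly. Their poses are not given: they have to be found in the camera images.
- dauber_mid (a point): middle of the dauber, on its long axis: round red grip 32 mm across, 163 mm long over all, about 110 g. Stands on its black foot (30 mm across, 10 mm long), black ferrule (24 mm across, 28 mm long) up, this point 81.5 mm above the bench. Its y axis runs along the dauber to the foot (down at the start); the red grip spans y = -54 to +72 mm, the balance point is y = +5 mm.
- rest: wooden rest fixed to the bench, base 126x76x10 mm. Origin on the bench under the V's line; x runs along it to the end plate (56 wide, 76 high; face at x = +56 mm); the open end, -x, faces the robot's right. Brass 45 degree V saddles, 10 mm thick, at x = -44 and +24, tops 51 mm up, 36 mm open. Seated dauber: along x at y = 0, z = 55, middle near x = -34, either end at the plate.
- resist: bystander: the dark grey moulded bottle with a black screw cap, 50 x 68 mm and 130 mm high, standing upright; origin at the centre of its underside, z up.
- weight: bystander: the black cast-iron paper weight with a knob on top, 60 mm across and 74 mm high; origin at the centre of its underside, z up.

How it is judged (in metres and radians):
At the end, for the whole second after the job is handed in: The dauber lies still in both saddles: axis within 10 degrees of the rest's long axis, its middle within 10 mm of the centre line, within 8 mm of 55 mm above the bench, and 18 to 53 mm from the rest's origin towards the open end (near end 0 to 27 mm from the end plate) (x of dauber_mid in the frame of rest between -0.053 and -0.018 m and y of dauber_mid in the frame of rest between -0.01 and 0.01 m and height (world z) of dauber_mid between 0.047 and 0.063 m and angle between the y axis of dauber_mid and the x axis of rest, either way round below 0.175 rad and linear speed of dauber below 0.02 m/s); the robot touches nothing.
It fails at once if the black cast weight is shifted by more than 30 mm or tipped (distance of weight from where it was at the start of the episode above 0.03 m or angle between weight's own z axis and vertical above 0.35 rad).
It fails at once if the grey bottle is shifted by more than 30 mm or tipped (distance of resist from where it was at the start of the episode above 0.03 m or angle between resist's own z axis and vertical above 0.35 rad).
It also fails if it takes over 42 s, if anything falls off the work surface, if the arm or the gripper's body presses on something with over 40 N, if the wrist force passes 120 N, or if a joint passes its speed limit or range.

## Working session

There is one attempt and no reset: what is moved stays moved. The work goes in short steps, Python scripts to look and compute and a shell command to move; the robot and the scene stay as the last step left them, time stands still between calls to the robot, and variables do not carry over. Pictures are saved under pics/ and viewed, and the job is handed in when it is done.

```bash
ls; mkdir -p pics
cat > h.py <<'E'
from plant import *
import numpy as np, cv2
from scipy.spatial.transform import Rotation as R
def ray(s,u,v):
    x=(u-s["cx"])/s["fx"]; y=(v-s["cy"])/s["fy"]
    r0=np.hypot(x,y); r=r0
    for _ in range(30): r=r0/(1+s["k1"]*r*r)
    k=r/r0 if r0>0 else 1
    Rm,_=cv2.Rodrigues(np.array(s["rvec"],float)); t=np.array(s["tvec"],float)
    o=-Rm.T@t; d=Rm.T@np.array([x*k,y*k,1.0]); return o,d/np.linalg.norm(d)
def onz(s,u,v,z):
    o,d=ray(s,u,v); return o+d*(z-o[2])/d[2]
def proj(s,P):
    Rm,_=cv2.Rodrigues(np.array(s["rvec"],float)); p=Rm@np.array(P,float)+np.array(s["tvec"],float)
    x,y=p[0]/p[2],p[1]/p[2]; f=1+s["k1"]*(x*x+y*y)
    return np.array([s["fx"]*x*f+s["cx"],s["fy"]*y*f+s["cy"]])
def tri(rs):
    A=np.zeros((3,3));b=np.zeros(3)
    for o,d in rs:
        M=np.eye(3)-np.outer(d,d);A+=M;b+=M@o
    p=np.linalg.solve(A,b); return p,[np.linalg.norm((np.eye(3)-np.outer(d,d))@(p-o)) for o,d in rs]
def save(s,n): cv2.imwrite("pics/"+n+".png",cv2.cvtColor(s["image"],cv2.COLOR_RGB2BGR))
E
python3 - <<'E'
from h import *
np.set_printoptions(precision=4,suppress=True)
o=get_obs(); print({k:np.round(v,4) for k,v in o.items()})
S={}
for c in("scene","top"):
    s=S[c]=snapshot(c); save(s,c+"0")
    Rm,_=cv2.Rodrigues(np.array(s["rvec"],float)); print(c,"cam",-Rm.T@s["tvec"],s["fx"],s["k1"])
    for n in("dauber_mid","rest","resist","weight"):
        print(n,[(np.round(d["position"],1),round(d["score"],2)) for d in landmark_of(n,c)][:3],[(np.round(d["bbox"],1),round(d["score"],2)) for d in search_frame(n,c)][:3])
import pickle; pickle.dump(S,open("S0.pkl","wb"))
E
```

```text
pics
{'clock': np.float64(0.0), 'joint_pos': array([ 88.8696,  20.59  ,   0.6324,  -0.0195, -70.1361, -16.5089]), 'qvel': array([ 0.0872,  0.055 , -0.1086, -0.0214,  0.0446,  0.0393]), 'tau': array([ -0.001 , -58.2718,  29.3053,   6.9969,   0.0068,  -0.0002]), 'tool_pos': array([0.2044, 0.6428, 0.2256]), 'orientation': array([179.9049,  -0.0091, -17.6459]), 'force': array([0.3307, 0.5515, 0.3593]), 'moment': array([ 0.0174, -0.0115, -0.0195]), 'opening': np.float64(0.0875)}
scene cam [ 0.2605 -0.6761  0.8927] 388.55272923305876 -0.11731813815558635
dauber_mid [(array([249.3, 197.4]), 0.63)] [(array([249.2, 195.9,  16.9,  45.5]), 0.76)]
rest [(array([212.1, 140.1]), 0.68), (array([303.3, 317.6]), 0.57)] [(array([213.8, 130.4,  31.8,  40.7]), 0.59)]
resist [(array([304. , 320.2]), 0.56)] [(array([303.1, 309. ,  23.8,  41.4]), 0.8)]
weight [(array([302.6, 263. ]), 0.62)] [(array([307.8, 258.8,  26.7,  31.5]), 0.93)]
top cam [ 0.3341 -0.0273  1.2159] 447.7308149184864 -0.12744292088941486
dauber_mid [(array([258.1, 179.3]), 0.71)] [(array([257.6, 181.2,  11.5,  21.5]), 0.63)]
rest [(array([123. , 176.8]), 0.91)] [(array([117.7, 176.6,  52. ,  35.3]), 0.59)]
resist [(array([379.9, 197.2]), 0.67)] [(array([386.4, 193.1,  36. ,  26.7]), 0.85)]
weight [(array([330.7, 167.2]), 0.6)] []
```

Run:
```python
from h import *
import pickle
S=pickle.load(open("S0.pkl","rb"))
a=cv2.imread("pics/top0.png")[120:270,60:440]; cv2.imwrite("pics/top0z.png",cv2.resize(a,None,fx=2.1,fy=2.1,interpolation=3))
a=cv2.imread("pics/scene0.png")[80:360,160:400]; cv2.imwrite("pics/scene0z.png",cv2.resize(a,None,fx=2.1,fy=2.1,interpolation=3))
for n,u,v in(("dauber",(249.3,197.4),(258.1,179.3)),("rest",(212.1,140.1),(123,176.8)),("resist",(304,320.2),(379.9,197.2)),("weight",(302.6,263),(330.7,167.2))):
    z=0.0815 if n=="dauber" else 0
    print(n,np.round(onz(S["scene"],*u,z),4),np.round(onz(S["top"],*v,z),4),tri([ray(S["scene"],*u),ray(S["top"],*v)]))
```

```text
dauber [ 0.5468 -0.0383  0.0815] [ 0.5567 -0.0397  0.0815] (array([ 0.55170392, -0.03879088,  0.08189922]), [np.float64(0.004877105951578803), np.float64(0.004877105951578839)])
rest [0.5734 0.3232 0.    ] [0.5782 0.3369 0.    ] (array([ 0.58048926,  0.34216189, -0.01697906]), [np.float64(0.0010780343552772222), np.float64(0.001078034355277172)])
resist [ 0.5247 -0.3838  0.    ] [ 0.5237 -0.3797  0.    ] (array([ 0.52553254, -0.38168158, -0.00592067]), [np.float64(0.0009057028060547305), np.float64(0.000905702806055021)])
weight [ 0.6026 -0.2445  0.    ] [ 0.6082 -0.2436  0.    ] (array([ 0.60631829, -0.24339018, -0.00284878]), [np.float64(0.002507775082918495), np.float64(0.0025077750829184523)])
```

View pics/top0.png

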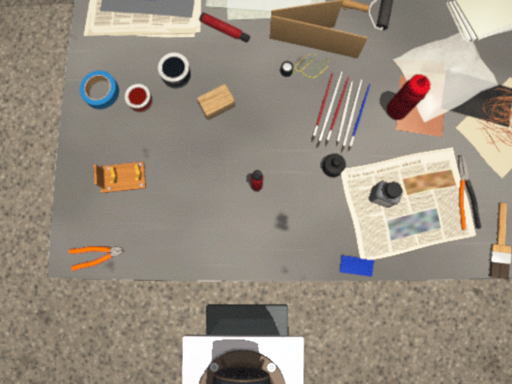

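View pics/scene0.png

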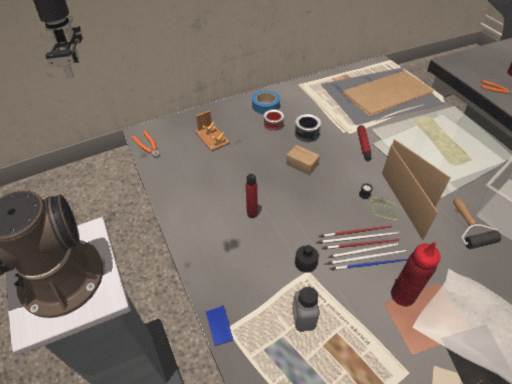

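View pics/top0z.png

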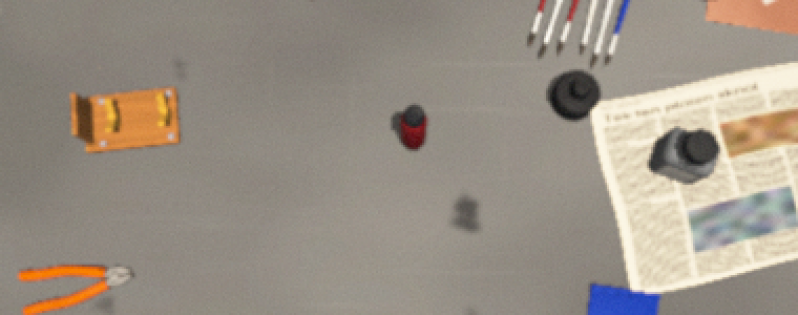

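View pics/scene0z.png

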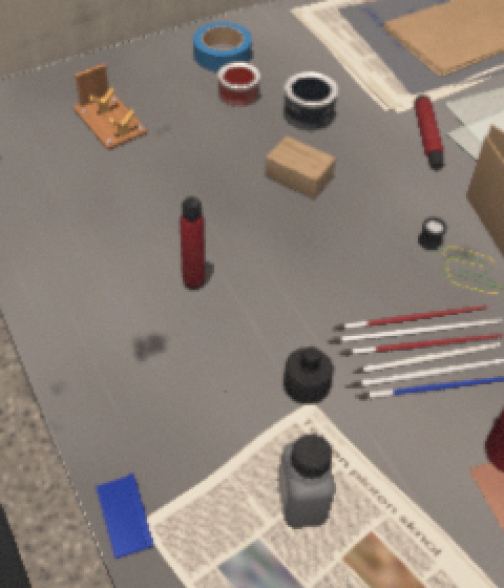

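```bash
cat > fit.py <<'E'
from h import *
from scipy.optimize import minimize
def box(x0,x1,y0,y1,z0,z1): return np.array([[x,y,z] for x in(x0,x1) for y in(y0,y1) for z in(z0,z1)])
RESTP=[box(-.063,.063,-.038,.038,0,.01),box(.056,.063,-.028,.028,0,.076)]+[box(a-.005,a+.005,-.02,.02,.01,.051) for a in(-.044,.024)]
def cyl(r,z0,z1):
    t=np.linspace(0,2*np.pi,24,endpoint=False)
    return np.array([[r*np.cos(a),r*np.sin(a),z] for a in t for z in(z0,z1)])
# dauber in own frame, z along from foot(0) to top
DAUB=[cyl(.015,-.0815,-.0715),cyl(.016,-.072,.054),cyl(.012,.0535,.0815)]
def sil(s,parts,Rm,t,sc=4):
    m=np.zeros((384*sc,512*sc),np.uint8)
    for p in parts:
        uv=np.array([proj(s,q) for q in p@Rm.T+t])
        h=cv2.convexHull(((uv+.5)*sc-.5).astype(np.float32))
        cv2.fillConvexPoly(m,np.round(h*16).astype(np.int32),1,shift=4)
    return cv2.resize(m.astype(np.float32),(512,384),interpolation=cv2.INTER_AREA)
def cost(ss,ms,parts,Rm,t):
    c=0
    for s,m in zip(ss,ms):
        q=sil(s,parts,Rm,t); c+=1-np.minimum(q,m).sum()/np.maximum(q,m).sum()
    return c
E
python3 - <<'E'
from fit import *
import pickle
np.set_printoptions(precision=4,suppress=True)
S={c:snapshot(c) for c in("scene","top")}
pickle.dump(S,open("S1.pkl","wb"))
M={}
for n in("dauber_mid","rest"):
    for c in S:
        L=trace(n,c); print(n,c,[(round(l["score"],2),np.round(l["bbox"],1),l["mask"].sum()) for l in L][:3])
        M[n,c]=[l["mask"] for l in L]
pickle.dump(M,open("M1.pkl","wb"))
for n in ("dauber_mid","rest"):
  for cs in (["scene"],["top"],["scene","top"]):
    if any(not M[n,c] for c in cs): continue
    ss=[S[c] for c in cs]; ms=[M[n,c][0].astype(np.float32) for c in cs]
    if n=="rest":
        f=lambda p:cost(ss,ms,RESTP,R.from_euler("z",p[2]*10+90,degrees=True).as_matrix(),np.array([p[0]/10,p[1]/10,0])); x0=[5.78,3.36,0.3]
        sim=[[5.78,3.36,.3],[5.88,3.36,.3],[5.78,3.46,.3],[5.78,3.36,-.5]]
    else:
        f=lambda p:cost(ss,ms,DAUB,np.eye(3),np.array([p[0]/10,p[1]/10,.0815])); x0=[5.5,-.39]; sim=[[5.5,-.39],[5.6,-.39],[5.5,-.29]]
    r=minimize(f,x0,method="Nelder-Mead",options=dict(initial_simplex=sim,xatol=1e-3,fatol=1e-4)); print(n,cs,r.x,r.fun)
E
```

```text
dauber_mid scene [(0.69, array([250.1, 197.8,  11.9,  47.9]), np.int64(433))]
dauber_mid top [(0.61, array([257.6, 181.1,   7.8,  22.4]), np.int64(212)), (0.25, array([332.9, 165.1,  21.1,  23.9]), np.int64(444))]
rest scene [(0.64, array([211.8, 131.1,  32.9,  40.1]), np.int64(729))]
rest top []
dauber_mid ['scene'] [ 5.5542 -0.35  ] 0.13628405332565308
dauber_mid ['top'] [ 5.5362 -0.3563] 0.12693101167678833
dauber_mid ['scene', 'top'] [ 5.5518 -0.3558] 0.270122766494751
rest ['scene'] [5.7776 3.3464 0.5588] 0.12183701992034912
```

Run:
```python
from fit import *
import pickle
np.set_printoptions(precision=4,suppress=True)
S=pickle.load(open("S1.pkl","rb"));M=pickle.load(open("M1.pkl","rb"))
im=S["top"]["image"]; hsv=cv2.cvtColor(im,cv2.COLOR_RGB2HSV)
m=((hsv[...,1]>90)&(hsv[...,0]<30)); w=np.zeros_like(m); w[155:200,88:152]=1; m&=w
m=cv2.morphologyEx(m.astype(np.uint8),cv2.MORPH_CLOSE,np.ones((3,3)))
print(m.sum())
mt=m.astype(np.float32)
for cs,ms in((["top"],[mt]),(["scene","top"],[M["rest","scene"][0].astype(np.float32),mt])):
    ss=[S[c] for c in cs]
    f=lambda p:cost(ss,ms,RESTP,R.from_euler("z",p[2]*10+90,degrees=True).as_matrix(),np.array([p[0]/10,p[1]/10,0]))
    sim=[[5.78,3.36,.3],[5.88,3.36,.3],[5.78,3.46,.3],[5.78,3.36,-.5]]
    r=minimize(f,sim[0],method="Nelder-Mead",options=dict(initial_simplex=sim,xatol=1e-3,fatol=1e-4)); print(cs,r.x,r.fun)
p=r.x
for c in S:
    k=8; a=cv2.cvtColor(S[c]["image"],cv2.COLOR_RGB2BGR)
    big=cv2.resize(a,None,fx=k,fy=k,interpolation=cv2.INTER_CUBIC)
    def dr(parts,Rm,t,col):
        for P in parts:
            uv=np.array([proj(S[c],q) for q in P@Rm.T+t]); h=cv2.convexHull(((uv+.5)*k).astype(np.int32)); cv2.polylines(big,[h],True,col,1)
    dr(RESTP,R.from_euler("z",p[2]*10+90,degrees=True).as_matrix(),np.array([p[0]/10,p[1]/10,0]),(255,0,0))
    dr(DAUB,np.eye(3),np.array([.5552,-.0356,.0815]),(0,255,0))
    if c=="top": A=big[150*k:200*k,85*k:155*k];B=big[155*k:205*k,240*k:275*k]
    else: A=big[100*k:155*k,190*k:235*k];B=big[165*k:225*k,230*k:270*k]
    h=max(A.shape[0],B.shape[0]); z=lambda X:np.vstack([X,np.zeros((h-X.shape[0],X.shape[1],3),np.uint8)])
    o=np.hstack([z(A),z(B)]); f=min(1,800/o.shape[1],600/o.shape[0]); cv2.imwrite(f"pics/ov_{c}.png",cv2.resize(o,None,fx=f,fy=f))
```

```text
1357
['top'] [5.7753 3.3664 0.6222] 0.06687664985656738
['scene', 'top'] [5.7764 3.3487 0.6578] 0.18972748517990112
```

View pics/ov_top.png

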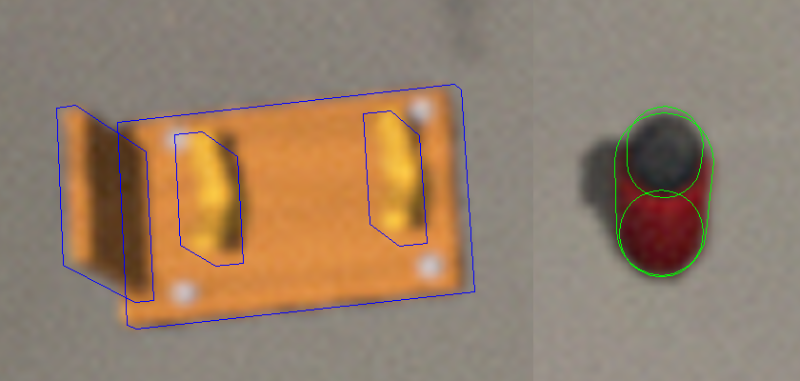

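View pics/ov_scene.png

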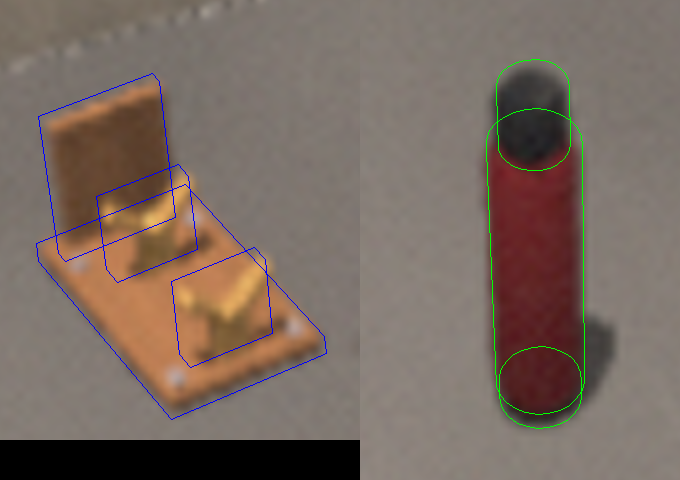

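```bash
cat > pose.py <<'E'
from h import *
np.set_printoptions(precision=4,suppress=True)
REST=np.array([.5776,.3355,0]); YAW=96.3
u=np.array([np.cos(np.radians(YAW)),np.sin(np.radians(YAW)),0]); Z=np.array([0,0,1.])
def Rt(al):  # tilt al about tool y from tool-down frame whose x=-u
    R0=np.column_stack([-u,np.cross(-Z,-u),-Z]); return R0@R.from_euler("y",al,degrees=True).as_matrix()
def cur():
    o=get_obs(); return o,np.array(o["tool_pos"]),R.from_euler("xyz",o["orientation"],degrees=True).as_matrix()
def delta(p,Rm,p0=None,R0=None):
    o,pc,Rc=cur()
    if p0 is None:p0,R0=pc,Rc
    d=R0.T@(np.array(p)-p0)*1000; a=R.from_matrix(R0.T@Rm).as_rotvec(degrees=True)
    print("cur",pc,"ax..",np.round(a,2),"d",np.round(d,1),"| len",round(float(np.linalg.norm(d)),1))
G=np.array([.555,-.036,.1235])
E
python3 - <<'E'
from pose import *
print(u,Rt(45)[:,2],Rt(-45)[:,2],Rt(0)[:,1])
delta([.50,.16,.32],Rt(0))
delta(G-.1*Rt(45)[:,2]+.019*Rt(45)[:,2],Rt(45))
E
```

```text
[-0.1097  0.994   0.    ] [ 0.0776 -0.7028 -0.7071] [-0.0776  0.7028 -0.7071] [-0.994  -0.1097  0.    ]
cur [0.2045 0.6433 0.2266] ax.. [-0.    0.   66.06] d [428.  371.  -93.4] | len 574.1
cur [0.2045 0.6433 0.2266] ax.. [-25.88  39.8   62.48] d [516.6 488.8  45.8] | len 712.6
```

```bash
python3 -m inch '[{"az":66,"dx":428,"dy":371,"dz":-93},{"az":66,"dx":428,"dy":371,"dz":-93},{"az":66,"dx":428,"dy":371,"dz":-93},{"az":66,"dx":428,"dy":371,"dz":-93},{"az":66,"dx":428,"dy":371,"dz":-93},{"az":66,"dx":428,"dy":371,"dz":-93},{"az":66,"dx":428,"dy":371,"dz":-93},{"az":66,"dx":428,"dy":371,"dz":-93}]'
python3 - <<'E'
from pose import *
o,_,_=cur(); print(o["joint_pos"],o["orientation"],o["opening"])
delta([.50,.16,.32],Rt(0))
delta(G-.1*Rt(45)[:,2]+.019*Rt(45)[:,2],Rt(45))
E
```

```text
[ 88.8715  20.5466   0.682    0.0008 -70.1343 -16.5083] [-179.9987   -0.0004  -17.6366] 0.08735559247219006
cur [0.2045 0.6433 0.2266] ax.. [-0.    0.   66.06] d [428.  371.  -93.4] | len 574.1
cur [0.2045 0.6433 0.2266] ax.. [-25.88  39.8   62.48] d [516.6 488.8  45.8] | len 712.6$[0]: bad value
```

```bash
python3 -m inch '[{"ax":0,"ay":0,"az":66,"dx":428,"dy":371,"dz":-93,"fingers":87},{"ax":0,"ay":0,"az":66,"dx":428,"dy":371,"dz":-93,"fingers":87},{"ax":0,"ay":0,"az":66,"dx":428,"dy":371,"dz":-93,"fingers":87},{"ax":0,"ay":0,"az":66,"dx":428,"dy":371,"dz":-93,"fingers":87},{"ax":0,"ay":0,"az":66,"dx":428,"dy":371,"dz":-93,"fingers":87},{"ax":0,"ay":0,"az":66,"dx":428,"dy":371,"dz":-93,"fingers":87},{"ax":0,"ay":0,"az":66,"dx":428,"dy":371,"dz":-93,"fingers":87},{"ax":0,"ay":0,"az":66,"dx":428,"dy":371,"dz":-93,"fingers":87}]'
python3 - <<'E'
from pose import *
o,_,_=cur(); print(o["clock"],o["joint_pos"],o["orientation"],o["opening"])
delta([.50,.16,.32],Rt(0))
delta(G-.1*Rt(45)[:,2]+.019*Rt(45)[:,2],Rt(45))
E
```

```text
clock: 2.2
tool_pos: [0.4626, 0.2205, 0.3084]
orientation: [-179.9, 0.0, -83.6]
force: [1.3, 0.8, 0.3]
opening: 0.0872
2.2 [ 47.4712   2.4058 -11.7575   0.0064 -75.7706 -41.1078] [-179.9461    0.0388  -83.635 ] 0.08718746642968735
cur [0.4626 0.2205 0.3084] ax.. [-0.05  0.04  0.06] d [ 64.3 -30.5 -11.6] | len 72.1
cur [0.4626 0.2205 0.3084] ax.. [-0.08 45.04  0.04] d [208.  -63.3 127.6] | len 252.1
```

```bash
python3 -m inch '[{"ax":0,"ay":10,"az":0,"dx":60,"dy":-20,"dz":10,"fingers":87},{"ax":0,"ay":20,"az":0,"dx":110,"dy":-40,"dz":40,"fingers":87},{"ax":0,"ay":30,"az":0,"dx":160,"dy":-63,"dz":70,"fingers":87},{"ax":0,"ay":40,"az":0,"dx":208,"dy":-63,"dz":100,"fingers":87},{"ax":0,"ay":45,"az":0,"dx":208,"dy":-63,"dz":127,"fingers":87},{"ax":0,"ay":45,"az":0,"dx":208,"dy":-63,"dz":127,"fingers":87},{"ax":0,"ay":45,"az":0,"dx":208,"dy":-63,"dz":127,"fingers":87}]'
python3 - <<'E'
from pose import *
o,_,_=cur(); print(o["clock"],o["joint_pos"],o["orientation"],o["opening"])
delta(G-.081*Rt(45)[:,2],Rt(45))
delta(G+.019*Rt(45)[:,2],Rt(45))
for c in("scene","top"):
    s=snapshot(c); save(s,c+"1"); print(c,[(np.round(d["position"],1),round(d["score"],2)) for d in landmark_of("dauber_mid",c)], proj(s,[.555,-.036,.0815]),proj(s,cur()[1]))
a=cv2.imread("pics/scene1.png")[60:260,150:350]; b=cv2.imread("pics/top1.png")[80:280,160:360]
cv2.imwrite("pics/z1.png",cv2.resize(np.hstack([a,b]),None,fx=2,fy=2,interpolation=2))
E
```

```text
clock: 3.08
tool_pos: [0.5482, 0.0233, 0.1814]
orientation: [-179.9, -44.9, -83.7]
force: [-0.1, 0.3, -0.1]
opening: 0.087
3.075 [ 44.2266  20.6217 -34.0166  36.179  -70.8692 -61.1315] [-179.9106  -44.8781  -83.6771] 0.08699117579195267
cur [0.5482 0.0233 0.1814] ax.. [-0.11  0.12  0.02] d [ 1.3 -0.2  2.2] | len 2.5
cur [0.5482 0.0233 0.1814] ax.. [-0.11  0.12  0.02] d [  1.5  -0.1 102.2] | len 102.2
scene [(array([248.8, 195.3]), 0.87)] [251.6107 195.834 ] [239.0132 156.8378]
top [(array([258.6, 179.7]), 0.56)] [256.6538 179.9252] [231.9364 174.5185]
```

View pics/z1.png

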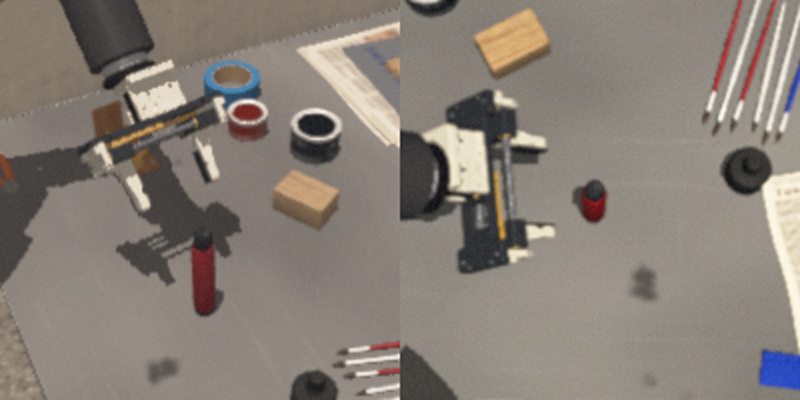

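```bash
python3 -m inch '[{"ax":0,"ay":0,"az":0,"dx":0,"dy":0,"dz":30,"fingers":87},{"ax":0,"ay":0,"az":0,"dx":1,"dy":0,"dz":60,"fingers":87},{"ax":0,"ay":0,"az":0,"dx":1,"dy":0,"dz":85,"fingers":87},{"ax":0,"ay":0,"az":0,"dx":1,"dy":0,"dz":101,"fingers":87},{"ax":0,"ay":0,"az":0,"dx":1,"dy":0,"dz":101,"fingers":87},{"ax":0,"ay":0,"az":0,"dx":1,"dy":0,"dz":101,"fingers":87}]'
python3 - <<'E'
from pose import *
o,_,_=cur(); print(o["clock"],o["force"])
delta(G+.019*Rt(45)[:,2],Rt(45))
for c in("scene","top"):
    s=snapshot(c); save(s,c+"2")
a=cv2.imread("pics/scene2.png")[120:250,180:310]; b=cv2.imread("pics/top2.png")[120:250,180:310]
cv2.imwrite("pics/z2.png",cv2.resize(np.hstack([a,b]),None,fx=3,fy=3,interpolation=2))
E
```

```text
clock: 4.03
tool_pos: [0.5562, -0.0484, 0.1106]
orientation: [-179.9, -45.0, -83.7]
force: [-0.1, 0.4, -0.3]
opening: 0.0869
4.025 [-0.0642  0.3949 -0.3113]
cur [ 0.5562 -0.0484  0.1106] ax.. [-0.12  0.03  0.  ] d [ 0.3 -0.1  1. ] | len 1.1
```

View pics/z2.png

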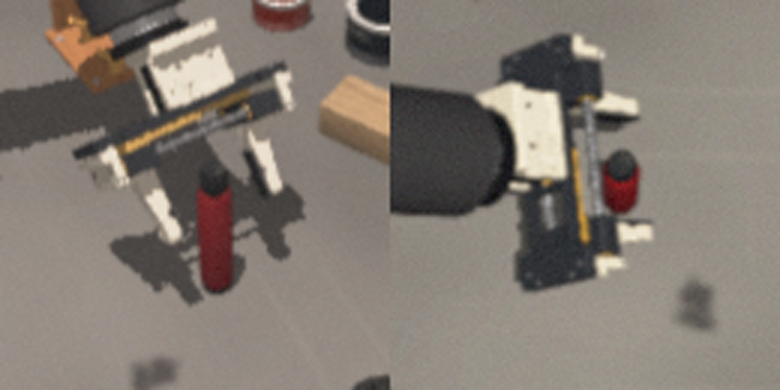

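```bash
python3 -m inch '[{"ax":0,"ay":0,"az":0,"dx":0,"dy":0,"dz":0,"fingers":20},{"ax":0,"ay":0,"az":0,"dx":0,"dy":0,"dz":0,"fingers":20},{"ax":0,"ay":0,"az":0,"dx":0,"dy":0,"dz":0,"fingers":20},{"ax":0,"ay":0,"az":0,"dx":0,"dy":0,"dz":0,"fingers":20},{"ax":0,"ay":0,"az":0,"dx":0,"dy":0,"dz":0,"fingers":20},{"ax":0,"ay":0,"az":0,"dx":0,"dy":0,"dz":0,"fingers":20}]'
```

```text
clock: 4.88
tool_pos: [0.5555, -0.0491, 0.1099]
orientation: [180.0, -45.0, -83.6]
force: [-0.3, 0.1, 0.1]
opening: 0.0323
```

```bash
python3 -m inch '[{"ax":0,"ay":0,"az":0,"dx":14,"dy":0,"dz":-14,"fingers":20},{"ax":0,"ay":0,"az":0,"dx":35,"dy":0,"dz":-35,"fingers":20},{"ax":0,"ay":0,"az":0,"dx":65,"dy":0,"dz":-65,"fingers":20},{"ax":0,"ay":0,"az":0,"dx":95,"dy":0,"dz":-95,"fingers":20},{"ax":0,"ay":0,"az":0,"dx":95,"dy":0,"dz":-95,"fingers":20}]'
cat >> pose.py <<'E'
def place(xmid=-.038,h=0.,al=-45,off=.042):
    g=REST+u*(xmid-off)+Z*(.055+h); Rm=Rt(al); return g+.019*Rm[:,2],Rm
E
python3 - <<'E'
from pose import *
o,_,_=cur(); print(o["clock"],o["force"],o["joint_pos"])
delta(*place(h=.1)); print(place(h=.1)[0],place()[0])
for c in("scene","top"):
    s=snapshot(c); save(s,c+"3")
a=cv2.imread("pics/scene3.png")[100:250,180:310]; b=cv2.imread("pics/top3.png")[100:250,180:310]
cv2.imwrite("pics/z3.png",cv2.resize(np.hstack([a,b]),None,fx=3,fy=3,interpolation=2))
E
```

```text
clock: 5.5
tool_pos: [0.5566, -0.0482, 0.2481]
orientation: [-179.5, -44.8, -84.0]
force: [0.3, -0.1, -1.9]
opening: 0.0307
5.5 [ 0.321  -0.1349 -1.9341] [ 37.5462  14.3738 -33.8943  39.2126 -73.1842 -53.8157]
cur [ 0.5566 -0.0482  0.2481] ax.. [ -0.38 -89.8    0.1 ] d [-297.   -62.8 -144.3] | len 336.1
[0.5849 0.2693 0.1416] [0.5849 0.2693 0.0416]
```

View pics/z3.png

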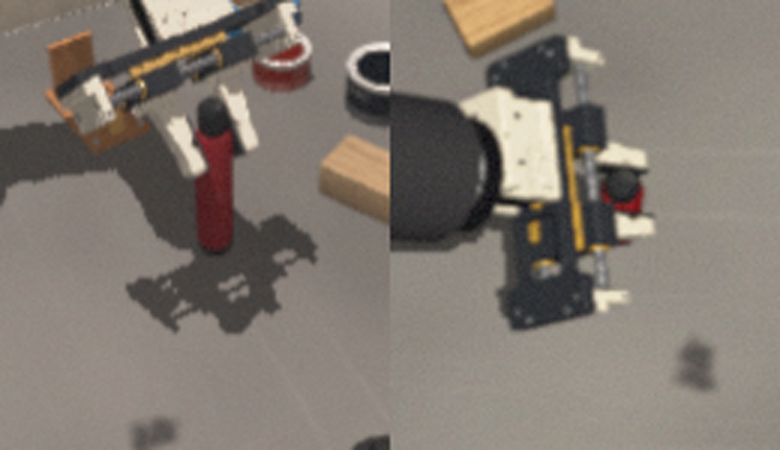

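```bash
python3 -m inch '[{"ax":0,"ay":-5,"az":0,"dx":-10,"dy":-3,"dz":-8,"fingers":20},{"ax":0,"ay":-14,"az":0,"dx":-35,"dy":-10,"dz":-30,"fingers":20},{"ax":0,"ay":-23,"az":0,"dx":-70,"dy":-18,"dz":-52,"fingers":20},{"ax":0,"ay":-32,"az":0,"dx":-105,"dy":-26,"dz":-75,"fingers":20},{"ax":0,"ay":-41,"az":0,"dx":-140,"dy":-35,"dz":-98,"fingers":20},{"ax":0,"ay":-50,"az":0,"dx":-170,"dy":-43,"dz":-120,"fingers":20},{"ax":0,"ay":-58,"az":0,"dx":-195,"dy":-50,"dz":-138,"fingers":20},{"ax":0,"ay":-64,"az":0,"dx":-210,"dy":-53,"dz":-150,"fingers":20}]'
python3 - <<'E'
from pose import *
o,_,_=cur(); print(o["clock"],o["force"],o["joint_pos"],o["opening"])
delta(*place(h=.13))
E
```

```text
clock: 6.6
tool_pos: [0.5796, 0.2106, 0.2006]
orientation: [179.9, 19.2, -83.7]
force: [-0.0, -0.4, -1.1]
opening: 0.0308
6.6 [-0.0068 -0.4467 -1.1193] [ 25.7966  15.4246  -4.6612 -20.0978 -64.823  -11.629 ] 0.03081939660603429
cur [0.5796 0.2106 0.2006] ax.. [  0.14 -25.79   0.01] d [-45.  -11.9  46.4] | len 65.7
```

```bash
python3 -m inch '[{"ax":0,"ay":-8,"az":0,"dx":-15,"dy":-4,"dz":10,"fingers":20},{"ax":0,"ay":-16,"az":0,"dx":-30,"dy":-8,"dz":20,"fingers":20},{"ax":0,"ay":-22,"az":0,"dx":-42,"dy":-11,"dz":35,"fingers":20},{"ax":0,"ay":-25.7,"az":0,"dx":-45,"dy":-12,"dz":46,"fingers":20},{"ax":0,"ay":-25.7,"az":0,"dx":-45,"dy":-12,"dz":46,"fingers":20},{"ax":0,"ay":-25.7,"az":0,"dx":-45,"dy":-12,"dz":46,"fingers":20}]'
cat > look.py <<'E'
from fit import *
from pose import *
import sys
def look(tag,boxes):
    o,p,Rm=cur(); g=p-.019*Rm[:,2]; e=R.from_matrix(Rm).apply  # predicted dauber
    S={}
    # predicted dauber axis: ferrule dir = -u rotated with tool (tool tilt -45 -> level)
    for c in("scene","top"):
        s=S[c]=snapshot(c); k=6
        big=cv2.resize(cv2.cvtColor(s["image"],cv2.COLOR_RGB2BGR),None,fx=k,fy=k,interpolation=cv2.INTER_CUBIC)
        def dr(parts,Q,t,col):
            for P in parts:
                uv=np.array([proj(s,q) for q in P@Q.T+t]); cv2.polylines(big,[cv2.convexHull(((uv+.5)*k).astype(np.int32))],True,col,1)
        dr(RESTP,R.from_euler("z",YAW,degrees=True).as_matrix(),REST,(255,0,0))
        f=Rm@np.array([np.sin(np.pi/4),0,-np.sin(np.pi/4)])  # ferrule dir
        a=Rm[:,1]; Q=np.column_stack([a,np.cross(f,a),f])
        dr(DAUB,Q,g-.042*f,(0,255,0))
        x0,x1,y0,y1=boxes[c]; im=big[y0*k:y1*k,x0*k:x1*k]; q=min(1,800/im.shape[1],600/im.shape[0])
        cv2.imwrite(f"pics/{tag}_{c}.png",cv2.resize(im,None,fx=q,fy=q))
        print(c,[(np.round(d["position"],1),round(d["score"],2)) for d in landmark_of("dauber_mid",c)],"pred",proj(s,g-.042*f))
    print("pred mid in rest:",(g-.042*f-REST)@np.column_stack([u,np.cross(Z,u),Z]),"f",f, "force",o["force"],o["opening"])
    return S
E
python3 - <<'E'
from look import *
look("a",dict(scene=(180,260,80,160),top=(80,190,140,220)))
delta(*place(h=.0))
E
```

```text
clock: 7.35
tool_pos: [0.5856, 0.268, 0.1728]
orientation: [180.0, 44.6, -83.7]
force: [0.0, 0.5, -0.9]
opening: 0.0306
scene [(array([211.6,  97.5]), 0.47)] pred [212.609   99.0647]
top [(array([117.4, 159.1]), 0.61)] pred [117.7627 159.6959]
pred mid in rest: [-0.0393 -0.0005  0.1861] f [ 0.111  -0.9938  0.0069] force [ 0.0278  0.5351 -0.9447] 0.030645455230842392
cur [0.5855 0.2688 0.1739] ax.. [ 0.03 -0.33  0.16] d [92.7  0.7 94.5] | len 132.4
```

View pics/a_scene.png

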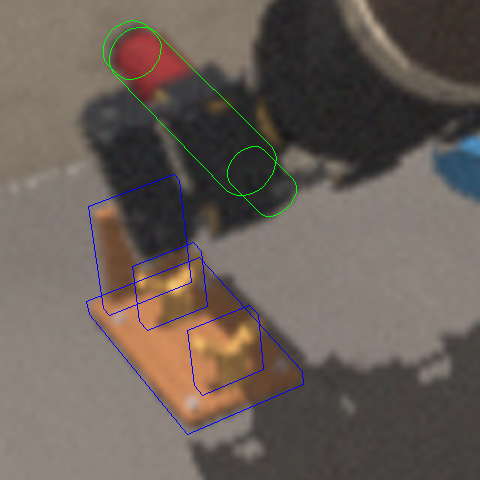

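View pics/a_top.png

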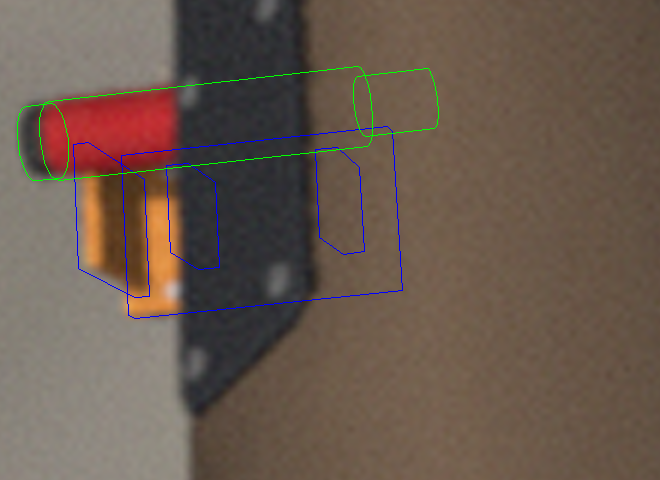

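```bash
python3 -m inch '[{"ax":0,"ay":-0.3,"az":0.1,"dx":15,"dy":0,"dz":16,"fingers":20},{"ax":0,"ay":-0.3,"az":0.1,"dx":40,"dy":0,"dz":42,"fingers":20},{"ax":0,"ay":-0.3,"az":0.1,"dx":60,"dy":0,"dz":62,"fingers":20},{"ax":0,"ay":-0.3,"az":0.1,"dx":72,"dy":0,"dz":74,"fingers":20},{"ax":0,"ay":-0.3,"az":0.1,"dx":72,"dy":0,"dz":74,"fingers":20},{"ax":0,"ay":-0.3,"az":0.1,"dx":72,"dy":0,"dz":74,"fingers":20}]'
python3 - <<'E'
from look import *
look("b",dict(scene=(170,270,90,170),top=(80,190,140,220)))
delta(*place(h=.0))
E
```

```text
clock: 8.3
tool_pos: [0.5861, 0.2692, 0.0705]
orientation: [-180.0, 45.0, -83.7]
force: [0.4, 0.0, -0.9]
opening: 0.0307
scene [(array([214.4, 124.2]), 0.45)] pred [215.3372 124.5041]
top [] pred [128.7915 168.6896]
pred mid in rest: [-0.0382 -0.0011  0.084 ] f [ 0.1098 -0.994   0.    ] force [ 0.3897  0.026  -0.8532] 0.030666945922031147
cur [0.586  0.2693 0.0709] ax.. [-0.03  0.01  0.03] d [20.6  1.1 20.9] | len 29.4
```

View pics/b_scene.png

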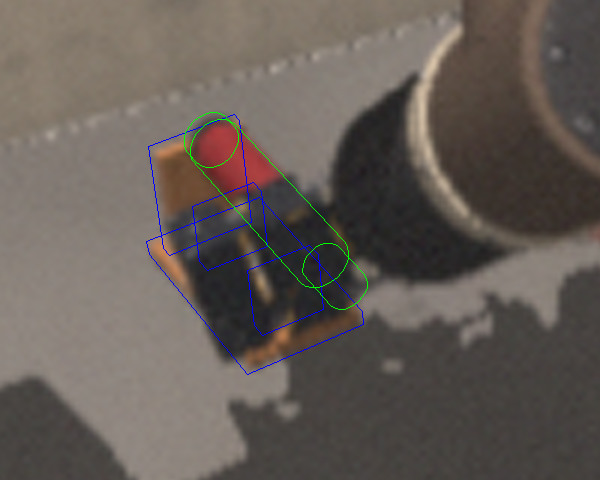

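View pics/b_top.png

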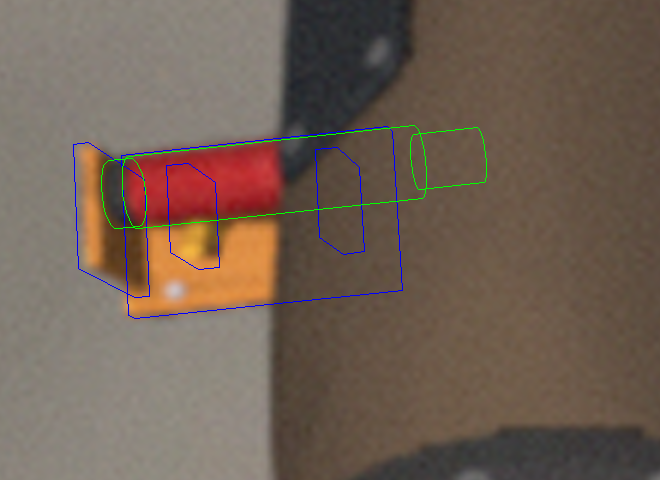

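```bash
python3 -m inch '[{"ax":0,"ay":0,"az":0,"dx":6,"dy":2,"dz":6,"fingers":20},{"ax":0,"ay":0,"az":0,"dx":12,"dy":2,"dz":12,"fingers":20},{"ax":0,"ay":0,"az":0,"dx":16,"dy":2,"dz":16,"fingers":20},{"ax":0,"ay":0,"az":0,"dx":18,"dy":2,"dz":18,"fingers":20},{"ax":0,"ay":0,"az":0,"dx":18,"dy":2,"dz":18,"fingers":20}]'
python3 - <<'E'
from look import *
look("c",dict(scene=(170,270,90,170),top=(80,190,140,220)))
delta(*place(h=.0))
E
```

```text
clock: 9.12
tool_pos: [0.5834, 0.2688, 0.0438]
orientation: [179.9, 45.0, -83.8]
force: [0.8, -0.1, -1.3]
opening: 0.0308
scene [(array([215.2, 129.1]), 0.48)] pred [215.3169 131.057 ]
top [(array([135.3, 169. ]), 0.8)] pred [131.5799 171.8197]
pred mid in rest: [-0.0383  0.0015  0.0573] f [ 0.1096 -0.994   0.0001] force [ 0.7721 -0.135  -1.2782] 0.03075600158904043
cur [0.5836 0.2689 0.0445] ax.. [ 0.02  0.   -0.03] d [ 1.9 -1.3  2.3] | len 3.3
```

View pics/c_scene.png

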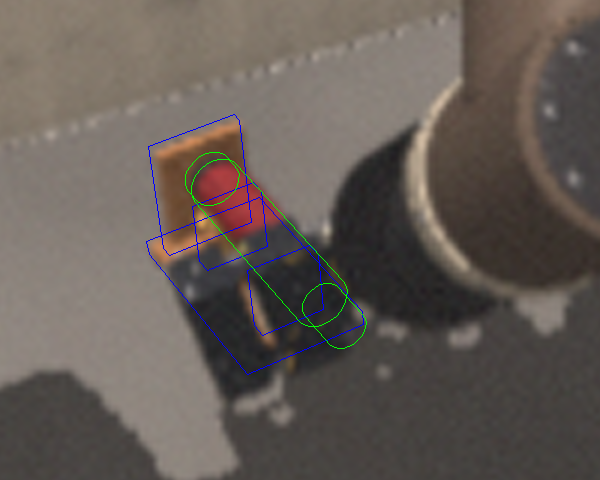

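View pics/c_top.png

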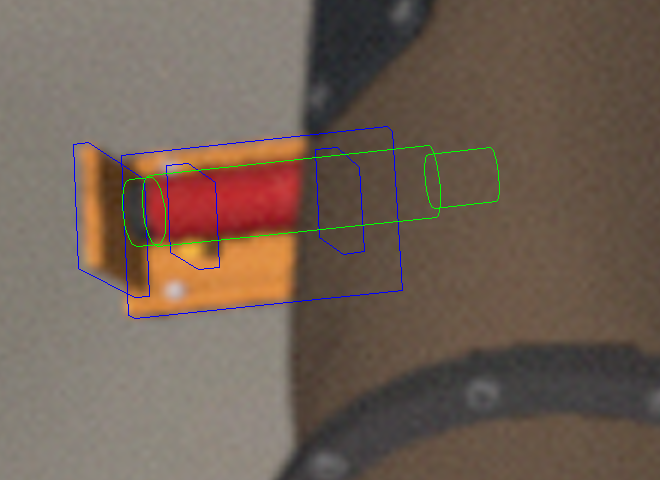

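```bash
python3 -m inch '[{"ax":0,"ay":0,"az":0,"dx":1,"dy":0,"dz":1,"fingers":20},{"ax":0,"ay":0,"az":0,"dx":2,"dy":0,"dz":2,"fingers":20},{"ax":0,"ay":0,"az":0,"dx":2,"dy":0,"dz":2,"fingers":20}]'
```

```text
clock: 9.7
tool_pos: [0.5835, 0.2689, 0.0414]
orientation: [179.9, 45.0, -83.8]
force: [-0.1, 0.1, -0.2]
opening: 0.0312
```

```bash
python3 -m inch '[{"ax":0,"ay":0,"az":0,"dx":0,"dy":0,"dz":0,"fingers":33},{"ax":0,"ay":0,"az":0,"dx":0,"dy":0,"dz":0,"fingers":37},{"ax":0,"ay":0,"az":0,"dx":0,"dy":0,"dz":0,"fingers":45},{"ax":0,"ay":0,"az":0,"dx":0,"dy":0,"dz":0,"fingers":60},{"ax":0,"ay":0,"az":0,"dx":0,"dy":0,"dz":0,"fingers":70},{"ax":0,"ay":0,"az":0,"dx":0,"dy":0,"dz":0,"fingers":70}]'
python3 - <<'E'
from look import *
look("d",dict(scene=(170,270,90,170),top=(80,190,140,220)))
E
```

```text
clock: 10.45
tool_pos: [0.5835, 0.2689, 0.0414]
orientation: [179.9, 45.0, -83.8]
force: [0.6, 0.0, -0.2]
opening: 0.068
scene [(array([213.6, 132. ]), 0.76), (array([304.5, 319.8]), 0.41)] pred [215.388  131.5974]
top [(array([132.4, 169.4]), 0.76)] pred [131.7975 171.9847]
pred mid in rest: [-0.0383  0.0015  0.0549] f [ 0.1096 -0.994  -0.    ] force [ 0.5587  0.0119 -0.1766] 0.06797939397587749
```

View pics/d_scene.png

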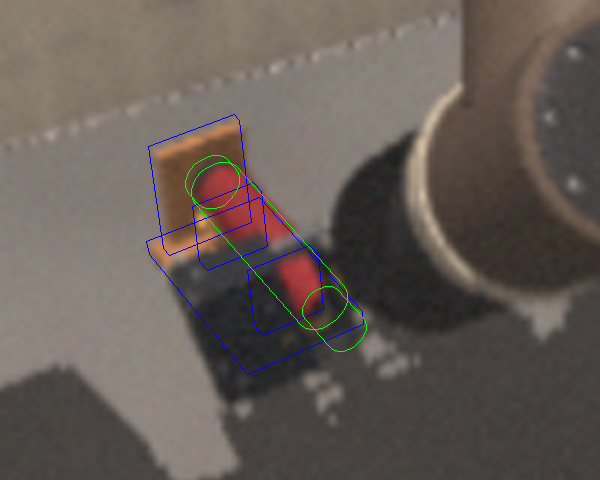

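View pics/d_top.png

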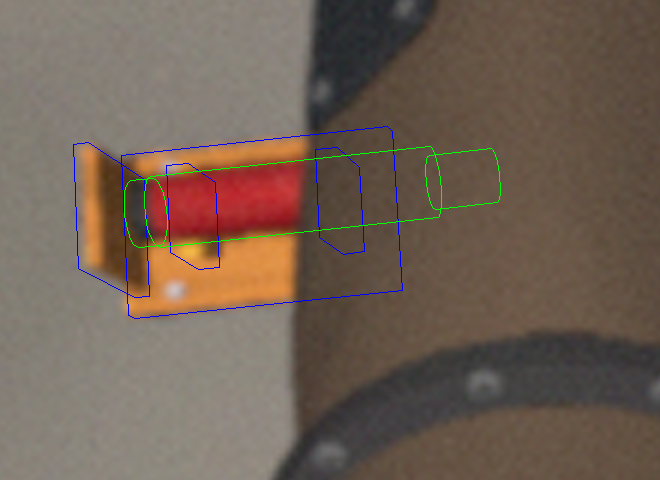

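```bash
python3 -m inch '[{"ax":0,"ay":0,"az":0,"dx":0,"dy":0,"dz":-15,"fingers":70},{"ax":0,"ay":0,"az":0,"dx":0,"dy":0,"dz":-45,"fingers":70},{"ax":0,"ay":0,"az":0,"dx":0,"dy":0,"dz":-85,"fingers":70},{"ax":0,"ay":0,"az":0,"dx":0,"dy":0,"dz":-130,"fingers":70},{"ax":0,"ay":0,"az":0,"dx":-40,"dy":0,"dz":-170,"fingers":70},{"ax":0,"ay":0,"az":0,"dx":-80,"dy":0,"dz":-210,"fingers":70},{"ax":0,"ay":0,"az":0,"dx":-100,"dy":0,"dz":-250,"fingers":70},{"ax":0,"ay":0,"az":0,"dx":-100,"dy":0,"dz":-250,"fingers":70}]'
cat > chk.py <<'E'
from look import *
S={c:snapshot(c) for c in("scene","top")}
k=6
for c,b in(("scene",(170,270,90,170)),("top",(80,190,140,220))):
    x0,x1,y0,y1=b; im=cv2.resize(cv2.cvtColor(S[c]["image"],cv2.COLOR_RGB2BGR)[y0:y1,x0:x1],None,fx=k,fy=k,interpolation=2); cv2.imwrite(f"pics/{sys.argv[1]}_{c}.png",im)
P={}
for c in S:
    L=landmark_of("dauber_mid",c); print(c,[(np.round(d["position"],1),round(d["score"],2)) for d in L]); P[c]=L[0]["position"] if L else None
    for n in("weight","resist"):
        L=landmark_of(n,c); print(n,c,[(np.round(onz(S[c],*d["position"],0),3),round(d["score"],2)) for d in L][:2])
    if P[c] is not None: print("  mid in rest @z55:",(onz(S[c],*P[c],.055)-REST)@np.column_stack([u,np.cross(Z,u),Z]))
if P["scene"] is not None and P["top"] is not None:
    p,r=tri([ray(S[c],*P[c]) for c in S]); print("tri",(p-REST)@np.column_stack([u,np.cross(Z,u),Z]),r)
E
python3 chk.py e
```

```text
clock: 11.65
tool_pos: [0.5968, 0.1618, 0.2942]
orientation: [-179.4, 44.9, -83.3]
force: [0.4, 0.4, -0.3]
opening: 0.0703
scene [(array([213.3, 131.6]), 0.9)]
weight scene [(array([ 0.609, -0.243,  0.   ]), 0.63)]
resist scene [(array([ 0.532, -0.388,  0.   ]), 0.7)]
  mid in rest @z55: [-0.0345  0.0074  0.055 ]
top [(array([131.6, 171.1]), 0.9)]
weight top [(array([ 0.605, -0.251,  0.   ]), 0.66)]
resist top [(array([ 0.518, -0.381,  0.   ]), 0.95)]
  mid in rest @z55: [-0.0379 -0.001   0.055 ]
tri [-0.0374  0.0039  0.0571] [np.float64(0.004448998743640451), np.float64(0.00444899874364044)]
```

View pics/e_scene.png

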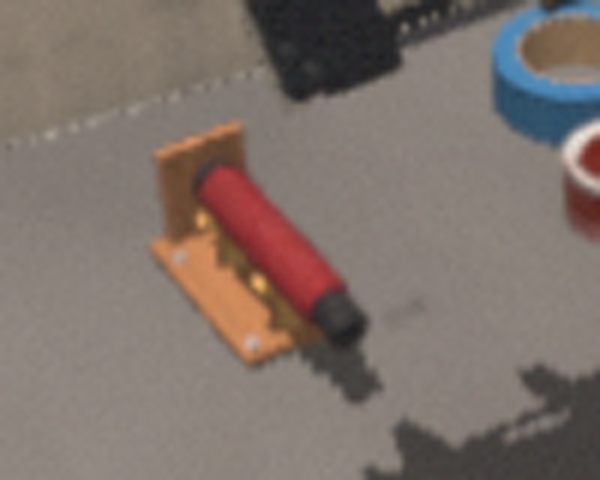

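View pics/e_top.png

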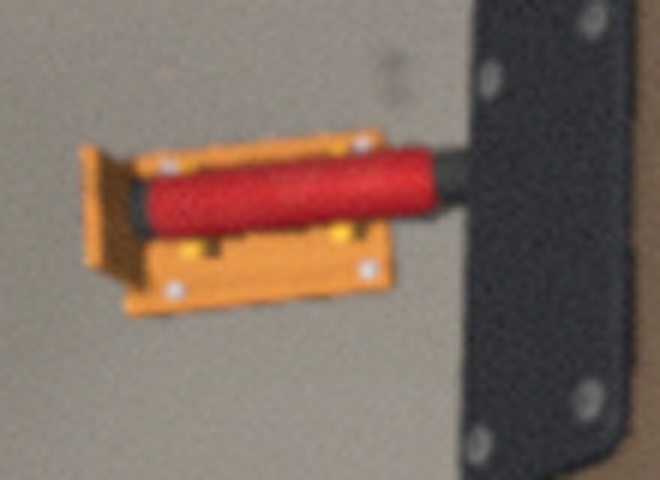

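```bash
python3 -m inch '[{"ax":0,"ay":0,"az":0,"dx":-40,"dy":0,"dz":-40,"fingers":70},{"ax":0,"ay":0,"az":0,"dx":-80,"dy":0,"dz":-80,"fingers":70},{"ax":0,"ay":0,"az":0,"dx":-80,"dy":0,"dz":-80,"fingers":70},{"ax":0,"ay":0,"az":0,"dx":-80,"dy":0,"dz":-80,"fingers":70}]'
python3 - <<'E'
from look import *
S={c:snapshot(c) for c in("scene","top")}
ss=[];ms=[]
for c in S:
    L=trace("dauber_mid",c); print(c,[(round(l["score"],2),np.round(l["bbox"],1)) for l in L])
    ss.append(S[c]);ms.append(L[0]["mask"].astype(np.float32))
B=np.column_stack([u,np.cross(Z,u),Z])
def f(p,ss=ss,ms=ms):
    t=REST+B@(np.array(p[:3])/100); d=B@R.from_euler("zy",[p[3]*10,p[4]*10],degrees=True).apply([-1,0,0])
    a=np.cross(d,Z);a/=np.linalg.norm(a); return cost(ss,ms,DAUB,np.column_stack([a,np.cross(d,a),d]),t)
x0=np.array([-3.8,0,5.5,0,0]); sim=np.vstack([x0]+[x0+.6*e for e in np.eye(5)])
r=minimize(f,x0,method="Nelder-Mead",options=dict(initial_simplex=sim,xatol=2e-3,fatol=1e-4,maxiter=600))
print("mid mm",r.x[:3]*10,"yaw,pitch deg",r.x[3:]*10,r.fun)
o,p,_=cur(); print(o["clock"],p,o["force"])
save(S["scene"],"f_scene"); save(S["top"],"f_top")
E
```

```text
clock: 12.55
tool_pos: [0.5953, 0.1637, 0.4016]
orientation: [179.9, 45.0, -83.8]
force: [0.5, 0.4, -0.8]
opening: 0.0697
scene [(0.55, array([213.9, 135.8,  34.1,  34.7]))]
top [(0.84, array([122.5, 172.3,  40.7,  16.8])), (0.4, array([385.6, 192.6,  31.9,  29. ]))]
mid mm [-39.352   -1.2431  52.9074] yaw,pitch deg [-0.3739  1.9376] 0.4217180013656616
12.75 [0.5953 0.1636 0.4005] [ 0.7261  0.0823 -0.2514]
```

View pics/f_scene.png

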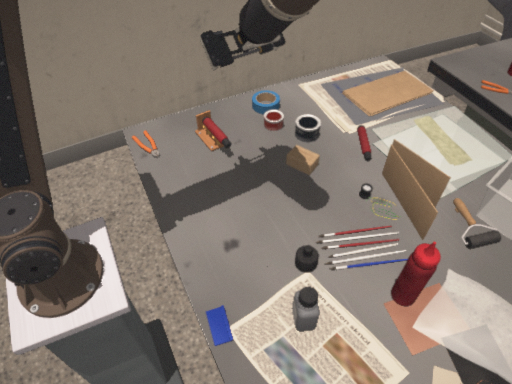

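```bash
python3 -c "
from plant import *
print(close_job())"
```

```text
the job is handed in; nothing more can be done
None
```

The red dauber is lying in its rest in both brass saddles, released, and I handed the job in at about 12.8 s. I gripped it near its top with the tool tilted 45°, lifted it and turned it 90° about the jaw axis. I then lowered it into the saddles with its foot towards the end plate and backed off to about 0.4 m up.

**Position:** a fit to both camera views puts the dauber's middle at x ≈ -39 mm and y ≈ -1 mm in the rest frame, and 53 mm above the bench. Its angle to the rest is about 2°. That leaves roughly 13–14 mm between its foot and the end plate, and all of these are inside the limits.

**Bystanders:** the weight and the bottle look upright and unmoved in the last picture, and the detected positions agree with the start to about 7 mm.

**Checks that disagreed:**
- **Sideways position:** the point detector put the middle at y ≈ +7 mm from the scene camera alone and -1 mm from the top camera. Combined, they gave +4 mm, with the two sight lines missing each other by about 9 mm. The top picture shows the saddle tips on both sides of the dauber, which fits it being seated.
- **Final fit:** overlap between the model and the images was only moderate, because the masks are just a few pixels wide and the gripper may have hidden part of the dauber in the top view. The 2° tilt is therefore within the measurement error.

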